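# Set out the pawns for spraying and cover the finished ones

### The job

The next batch of game pawns is to be sprayed. Lift the handled tray with the four bare-wood pawns off the top of the stack of wooden boxes and stand it flat in the middle of the round turntable with the pawns still on their feet; then put the loose wooden cover on the box that is now open, seated in its rim all round and level, so that no overspray reaches the painted pawns inside. Leave the two boxes stacked where they are, and do not disturb the spray can, the tape and the sanding block.

Things in the scene. Friction and masses are not known exactly. Their poses are not given: they have to be found in the camera images.
- tray: shallow light-wood tray nested on top of the stack, outside 96 (x) by 136 (y) mm; a foot 77 by 117 by 5 mm deep below fits a box's 82 by 122 mm mouth, so the panel above it rests on the rim. Origin: centre of the foot's underside, z up. Floor 10 mm, low rim 19 mm above origin. Handle: upright strip on the centre line, 14 mm thick in x, 60 mm long in y, top 58 mm above origin
- cover: loose flat light-wood cover on the bench, outside 96 (x) by 136 (y) mm; a foot 77 by 117 by 5 mm deep below fits a box's 82 by 122 mm mouth, so the panel above it rests on the rim. Origin: centre of the foot's underside, z up. Panel top 12 mm above origin. Handle: upright strip, 14 mm thick in x, 60 mm long in y, top 42 mm above origin. Seated: origin 50 mm above that of the box
- box_mid: upper of two equal open wooden boxes in the stack, outside 96 (x) by 136 (y) mm, rim 55 mm above its origin, walls 7 mm, mouth 82 by 122 mm, three painted pawns inside; only nested in the box below (5 mm foot), not fastened. Origin: centre of its underside, 50 mm above the bench; z up
- box_low: lower of the two equal boxes, standing on the bench, the same size; origin: centre of its underside; axes as for the upper box
- turntable_top (a point): centre of the top face of the spray turntable, a round plywood disc of 170 mm diameter, 12 mm thick, on a steel foot; the face is 36 mm above the bench; the disc turns freely about the vertical, the foot is fixed to the bench
- pawn_raw0: one of four bare-wood game pawns standing loose on the tray, two toward either end (about 42 mm from the middle of the tray along y, 26 mm to either side); 18 mm wide, 34 mm tall; origin: centre of the foot; z along its axis
- pawn_raw1: one of four bare-wood game pawns standing loose on the tray, two toward either end (about 42 mm from the middle of the tray along y, 26 mm to either side); 18 mm wide, 34 mm tall; origin: centre of the foot; z along its axis
- pawn_raw2: one of four bare-wood game pawns standing loose on the tray, two toward either end (about 42 mm from the middle of the tray along y, 26 mm to either side); 18 mm wide, 34 mm tall; origin: centre of the foot; z along its axis
- pawn_raw3: one of four bare-wood game pawns standing loose on the tray, two toward either end (about 42 mm from the middle of the tray along y, 26 mm to either side); 18 mm wide, 34 mm tall; origin: centre of the foot; z along its axis
- can_green: bystander: spray can 67 mm wide, 190 mm tall; origin: centre of its underside
- tape: bystander: roll of masking tape lying flat, 105 mm wide, 24 mm high; origin: centre of its underside
- sander: bystander: sanding block 60 by 100 by 28 mm; origin: centre of its underside

How it is judged:
By the outcome, as a careful person would: the job done as asked, in the order asked, and still so for the second after the job is handed in, with the robot touching nothing.
It also fails if it takes over 70 s, if anything falls off the work surface, if the arm or the gripper's body presses on something with over 40 N, if the wrist force passes 120 N, or if a joint passes its speed limit or range.

### The arm

A 7-joint arm with a two-finger parallel gripper is mounted at the origin on a cart in front of the work surface, level with it; the furniture and walls round the work are solid. World frame = base frame: x ahead of the robot, y to its left, z up, the work surface at z = 0. Lengths are in m, angles in rad, forces in N, time in s.
With the tool pointing down it reaches from about 0.425 to 0.925 m from the base axis. Payload 6.8 kg.
Tool frame: the origin (TCP) lies between the finger pads; the fingertips stand r.tcp_to_tips ahead of it and the grasp point (between the pads) is the TCP (r.tcp_to_tips is the distance from the TCP to the fingertips, in m); z points along the fingers, y is the line along which they close (so a half turn about z gives the same grasp; the last joint's range is limited). The gripper opens to 85 mm and grips with 20 to 120 N. Pads are 22 mm wide; open, the fingers measure 114 mm over their backs; the gripper's body (76 mm by 85 mm) begins 54 mm behind the grasp point. The pads swing forward as they close: fully open they stand 13 mm farther back than shut.
Start: joints at [1.122, 0.477, 0.022, 1.555, -0.011, 1.109, -0.083], TCP at [0.226, -0.636, 0.25] pointing down, gripper open.
Joint ranges: [-2.96, 2.96], [-0.34, 2.1], [-1.41, 1.46], [0.24, 2.44], [-1.37, 4.51], [0.17, 1.92], [-2.96, 2.96]. Speed limits (rad/s): [2.39, 2.39, 3.14, 3.14, 3.14, 3.14, 3.14].

### API

Orientations are given as a rotation vector (axis times angle).
In Python, from bench import r gives the robot as it stands.
- The arm moves only by the tool servo_tool, never from a script. Its argument "commands" is a list of rows, each a list of 2 entries, a list of its own where there are three numbers: the shift along the tool's x, y, z normalised to -1 to 1, where 1 is 250 mm, then the turn, a rotation vector about the tool's x, y, z normalised to -1 to 1, where 1 is 90 degrees. In form: [[[dx, dy, dz], [ax, ay, az]], ...]. A call has 1 to 20 rows; each row is the pose to reach, as a shift and turn from the pose commanded when the call began, along the tool's axes at that moment; what a row does not reach only later rows make up. A row lasts 1/10 s, in which the tool goes at most 50 mm and 8.59 degrees, less where a joint would pass 70% of its speed; a pose out of reach is approached as far as the arm can. A call with a number of a shift or a turn outside -1 to 1 is refused whole. A call with a gripper value outside its range is refused whole. "claw" is the closure, from 0 (fully open) to 1 (shut), set as the call begins (left out, the last holds). The fingers move at their own pace and stop on an object; "squeeze" is the grip in N (left out, the last holds). Time passes only in rows, so rows that repeat a pose let the fingers close. It gives the time, the measured TCP pose, the force, the opening and the grip force at its end, in the units of the state.
- r.get_obs(): the state, without advancing time (a new reading comes with each control period).
- r.grab_frame(name): name is "side" or "top" or "wrist"; returns (picture, depth): 480x640x3 uint8, red, green, blue; 480x640 float32, m along the optical axis (not along the pixel's ray), 0 where there is no reading.
- r.camera_model(name): a dict with "fx", "fy", "cx", "cy" (pixels), "extrinsics" (4x4, takes a point from camera to world coordinates); the wrist camera has in their place "hand_eye" (4x4, takes a point from camera to tool coordinates, whose origin is the TCP and whose axes are the flange's). Camera axes: x right, y down, z forward; pixel columns grow to the right and rows downward; lengths in m; the calibration is good to about 2 mm. A picture is of the moment at which its call begins: read the wrist's pose just before it. camera_model takes no time and is no camera call.
- r.hand_in(): hands the job in; it is judged then, once.
Trained networks look in the newest picture that a camera, given by its name, has taken for a name from the list of things; names that differ only in an ending like _2 or _b are one class to them, and where a whole thing is asked for, a point or a joint stands for the part that bears it (a point fixed in the world has none). Each returns a list of dicts, best first, with "confidence" (0 to 1); they miss things now and then, are a little off and sometimes report something else, mostly with a low value. They report only what shows in the picture. A call takes as long as a camera call.
- r.boxes_of(camera, target): "uv" ([column, row] in pixels, amid what is visible of it).
- r.mark_of(camera, target): "uv" ([column, row] in pixels: a listed point, or the origin of a listed thing).
The state is a dict: "clock": time; "joints": joint angles; "qvel": joint speeds; "tau": joint torques, N m; "tcp_pos": TCP position; "orientation": TCP orientation; "contact_force": force on the tool from outside, world axes, zero at the start; "moment": the same for the moment, N m; "grip_width": finger opening in m; "gripper_force": force on a finger pad.
Only numpy, scipy, OpenCV 4.12 (cv2) and the standard library are available. Lean on these libraries where they do the work, as an engineer would, in place of code of your own. Each camera call takes 0.05 s, during which the arm holds its last target. There are 200 camera calls.

## Working session

There is one attempt and no reset: what is moved stays moved. The work goes in short steps, Python scripts to look and compute and a tool call to move; the robot and the scene stay as the last step left them, time stands still between calls to the robot, and variables do not carry over. Pictures are saved under pics/ and viewed, at most 10 in all, crops included, and the job is handed in when it is done.

Besides the shell and the picture viewer there is one more tool, called after "Request:" as a command line: name --argument value ..., lists and objects as JSON in quotes. servo_tool: Moves the arm, as the interface text tells. Scaled input: -1 to 1 covers 250 mm each way for a shift and 90 degrees each way for a turn. Its arguments: {"type":"object","properties":{"commands":{"type":"array"},"claw":{"type":"number"},"squeeze":{"type":"number"}},"required":["commands"]}

```bash
ls; mkdir -p pics; cat > h.py <<'E'
from bench import r
import numpy as np, cv2
from scipy.spatial.transform import Rotation as R
def T():
    o=r.get_obs(); M=np.eye(4); M[:3,:3]=R.from_rotvec(o['orientation']).as_matrix(); M[:3,3]=o['tcp_pos']; return M
def grab(n):
    Tt=T(); im,d=r.grab_frame(n); c=r.camera_model(n)
    E=c['extrinsics'] if 'extrinsics' in c else Tt@np.array(c['hand_eye'])
    return im,d,c,np.array(E)
def cloud(d,c,E):
    v,u=np.mgrid[:480,:640]
    P=np.stack([(u-c['cx'])/c['fx']*d,(v-c['cy'])/c['fy']*d,d],-1)
    W=P@E[:3,:3].T+E[:3,3]; W[d<=0]=np.nan; return W
E
cat > a.py <<'E'
from h import *
o=r.get_obs(); print({k:np.round(v,3) for k,v in o.items()}, r.tcp_to_tips)
ims=[]
for n in ['side','top']:
    im,d,c,E=grab(n); W=cloud(d,c,E); np.savez('/tmp/%s.npz'%n,im=im,W=W,d=d); ims.append(im)
    print(n,E[:3,3].round(3),E[:3,2].round(3))
    for t in ['tray','cover','box_mid','box_low','turntable_top','pawn_raw0','can_green','tape','sander']:
        m=r.mark_of(n,t)[:4 if 'pawn' in t else 2]
        for x in m:
            u,v=np.round(x['uv']).astype(int)
            p=W[v,u].round(3) if 0<=u<640 and 0<=v<480 else None
            print(t,[u,v],round(x['confidence'],2),p)
    cv2.imwrite('pics/%s0.png'%n,im[:,:,::-1])
E
python3 a.py
```

```text
pics
{'clock': np.float64(0.0), 'joints': array([ 1.122,  0.478,  0.022,  1.556, -0.012,  1.109, -0.083]), 'qvel': array([-0.   , -0.   , -0.   , -0.   ,  0.001,  0.   ,  0.001]), 'tau': array([-1.0000e-03, -5.9644e+01,  1.6070e+00, -2.8119e+01,  1.2000e-02,
        9.0000e-03,  0.0000e+00]), 'tcp_pos': array([ 0.225, -0.636,  0.249]), 'orientation': array([-3.094e+00, -5.330e-01,  1.000e-03]), 'contact_force': array([ 0.191, -0.354,  0.582]), 'moment': array([-0.023,  0.02 , -0.007]), 'gripper_force': np.float64(0.0), 'grip_width': np.float64(0.085)} 0.019
side [ 0.31  -0.666  0.534] [ 0.224  0.87  -0.44 ]
tray [np.int64(362), np.int64(217)] 0.62 [0.617 0.193 0.111]
cover [np.int64(295), np.int64(350)] 0.97 [ 0.446 -0.016  0.01 ]
box_mid [np.int64(361), np.int64(243)] 0.94 [0.597 0.138 0.089]
box_low [np.int64(361), np.int64(263)] 0.87 [0.599 0.139 0.05 ]
turntable_top [np.int64(256), np.int64(226)] 0.81 [0.45  0.355 0.038]
pawn_raw0 [np.int64(363), np.int64(225)] 0.7 [0.608 0.161 0.111]
pawn_raw0 [np.int64(386), np.int64(217)] 0.65 [0.655 0.176 0.114]
pawn_raw0 [np.int64(337), np.i
[... 156 characters left out ...]
26]
top [0.379 0.209 1.099] [ 0.183 -0.01  -0.983]
tray [np.int64(299), np.int64(207)] 0.85 [0.612 0.22  0.157]
cover [np.int64(405), np.int64(301)] 0.97 [0.456 0.019 0.04 ]
turntable_top [np.int64(229), np.int64(305)] 0.97 [0.449 0.356 0.035]
pawn_raw0 [np.int64(275), np.int64(203)] 0.64 [0.625 0.264 0.136]
pawn_raw0 [np.int64(287), np.int64(223)] 0.59 [0.587 0.242 0.141]
pawn_raw0 [np.int64(329), np.int64(212)] 0.58 [0.607 0.167 0.142]
pawn_raw0 [np.int64(319), np.int64(190)] 0.58 [0.649 0.185 0.136]
can_green [np.int64(407), np.int64(176)] 0.95 [0.69  0.015 0.089]
tape [np.int64(183), np.int64(214)] 0.74 [ 0.638  0.46  -0.005]
sander [np.int64(311), np.int64(346)] 0.92 [0.372 0.199 0.031]
```

```bash
cat > b.py <<'E'
from h import *
Z=np.load('/tmp/top.npz'); W=Z['W']; 
def rect(xc,yc,zlo,zhi,rad,name):
    P=W.reshape(-1,3); m=(np.hypot(P[:,0]-xc,P[:,1]-yc)<rad)&(P[:,2]>zlo)&(P[:,2]<zhi)
    Q=P[m]; b=cv2.minAreaRect((Q[:,:2]*1000).astype(np.float32)); print(name,m.sum(),[np.round(x,1) for x in b],'med z',np.median(Q[:,2]).round(4), 'mean',Q[:,:2].mean(0).round(4))
rect(.615,.215,.148,.17,.05,'trayhandle')
rect(.615,.215,.1,.17,.12,'tray')
rect(.615,.215,.105,.123,.12,'trayrim')
rect(.45,.01,.033,.06,.06,'coverhandle')
rect(.45,.01,.006,.06,.11,'cover')
rect(.45,.355,.025,.05,.12,'turntable')
rect(.372,.199,.015,.05,.09,'sander')
rect(.69,.015,.15,.25,.09,'can')
rect(.638,.46,.012,.05,.09,'tape')
E
python3 b.py; python3 -c "
import cv2,numpy as np
a=cv2.imread('pics/side0.png');b=cv2.imread('pics/top0.png')
cv2.imwrite('pics/both.png',cv2.resize(np.hstack([a[100:460,60:460],b[100:460,120:520]]),(800,360)))"
```

```text
trayhandle 283 [array([620.9, 215.9]), array([15. , 59.8]), np.float64(18.4)] med z 0.1571 mean [0.6198 0.2165]
tray 3938 [array([621.2, 216.3]), array([ 97.4, 137.3]), np.float64(18.7)] med z 0.1122 mean [0.6192 0.2162]
trayrim 3260 [array([621.2, 216.3]), array([ 97.5, 137.2]), np.float64(18.9)] med z 0.1111 mean [0.6197 0.2162]
coverhandle 226 [array([454.4,   6.1]), array([13.9, 59.2]), np.float64(11.8)] med z 0.0407 mean [0.4541 0.0068]
cover 3389 [array([437.4,  14.6]), array([171.8, 187.4]), np.float64(7.9)] med z 0.0116 mean [0.4535 0.0068]
turntable 6165 [array([447.6, 356.2]), array([169.3, 169. ]), np.float64(17.8)] med z 0.0357 mean [0.4463 0.3559]
sander 1654 [array([385.5, 212.9]), array([ 82.3, 127.2]), np.float64(12.3)] med z 0.0273 mean [0.3779 0.1976]
can 1041 [array([711.9,  -5.5]), array([65.4, 65.5]), np.float64(1.4)] med z 0.1659 mean [ 0.7077 -0.0028]
tape 1841 [array([652.7, 455.1]), array([108.4, 150.2]), np.float64(89.6)] med z 0.0246 mean [0.6556 0.4543]
```

View pics/both.png

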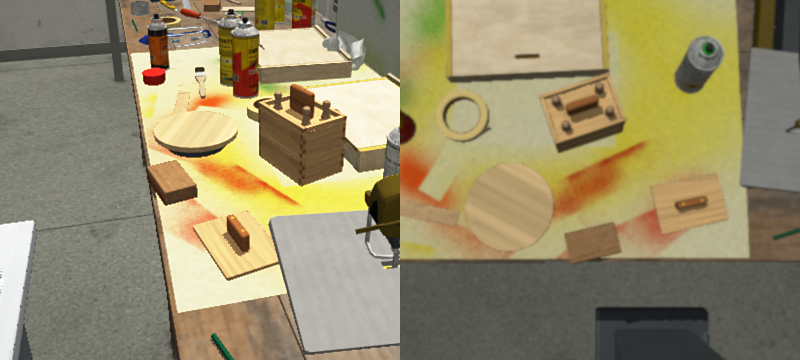

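The pictures match the network reports: tray on the stack at right pixel (583,112), turntable (508,206), cover (690,202), with the way between clear. I'll travel high towards the tray.

Request:
servo_tool --commands '[[[0,0,-0.24],[0,0,0]],[[0,0,-0.24],[0,0,0]],[[0.2,-0.2,-0.24],[0,0,0]],[[0.4,-0.4,-0.24],[0,0,0]],[[0.6,-0.6,-0.24],[0,0,0]],[[0.88,-0.9,-0.24],[0,0,0]],[[0.88,-0.9,-0.24],[0,0,0]],[[0.88,-0.9,-0.24],[0,0,0]],[[0.88,-0.9,-0.24],[0,0,0]],[[0.88,-0.9,-0.24],[0,0,0]]]' --claw 0

```text
clock: 2.0
tcp_pos: [0.3593, -0.3484, 0.3109]
orientation: [3.094, 0.54, 0.002]
contact_force: [-0.6, 0.2, -0.5]
grip_width: 0.0856
gripper_force: 0.0
```

Request:
servo_tool --commands '[[[0.88,-0.9,0],[0,0,0]],[[0.88,-0.9,0],[0,0,0]],[[0.88,-0.9,0],[0,0,0]],[[0.88,-0.9,0],[0,0,0]],[[0.88,-0.9,0],[0,0,0]],[[0.88,-0.9,0],[0,0,0]],[[0.88,-0.9,0],[0,0,0]],[[0.88,-0.9,0],[0,0,0]]]'

```text
clock: 2.8
tcp_pos: [0.4913, -0.0641, 0.3104]
orientation: [-3.095, -0.537, -0.002]
contact_force: [-0.3, -0.9, 0.3]
grip_width: 0.0852
gripper_force: 0.0
```

Request:
servo_tool --commands '[[[0.86,-0.9,0],[0,0,-0.99]],[[0.86,-0.9,0],[0,0,-0.99]],[[0.86,-0.9,0],[0,0,-0.99]],[[0.86,-0.9,0],[0,0,-0.99]],[[0.86,-0.9,0],[0,0,-0.99]],[[0.86,-0.9,0],[0,0,-0.99]],[[0.86,-0.9,0],[0,0,-0.99]],[[0.86,-0.9,0],[0,0,-0.99]],[[0.86,-0.9,0],[0,0,-0.99]],[[0.86,-0.9,0],[0,0,-0.99]],[[0.86,-0.9,0],[0,0,-0.99]],[[0.86,-0.9,0],[0,0,-0.99]],[[0.86,-0.9,0],[0,0,-0.99]],[[0.86,-0.9,0],[0,0,-0.99]],[[0.86,-0.9,0],[0,0,-0.99]]]'

```text
clock: 4.3
tcp_pos: [0.6176, 0.2183, 0.3103]
orientation: [1.834, 2.55, -0.0]
contact_force: [-0.4, 0.9, 0.2]
grip_width: 0.0858
gripper_force: 0.0
```

```bash
cat >> h.py <<'E'
def rect(W,xc,yc,zlo,zhi,rad,name):
    P=W.reshape(-1,3); m=(np.hypot(P[:,0]-xc,P[:,1]-yc)<rad)&(P[:,2]>zlo)&(P[:,2]<zhi)
    Q=P[m]
    if len(Q)<5: print(name,'none'); return
    b=cv2.minAreaRect((Q[:,:2]*1000).astype(np.float32)); print(name,m.sum(),[np.round(x,1) for x in b],'med z',np.median(Q[:,2]).round(4))
def plan(x,y,z,yaw):
    "tool x yaw deg, z down -> normalised shift, turn"
    M=T(); c,s=np.cos(np.radians(yaw)),np.sin(np.radians(yaw))
    D=np.array([[c,s,0],[s,-c,0],[0,0,-1.]])
    print('tool yaw',np.degrees(np.arctan2(M[1,0],M[0,0])).round(2),'shift',(M[:3,:3].T@(np.array([x,y,z])-M[:3,3])/.25).round(4),'turn',(R.from_matrix(M[:3,:3].T@D).as_rotvec()/(np.pi/2)).round(4))
E
python3 - <<'E'
from h import *
im,d,c,E=grab('wrist'); W=cloud(d,c,E); cv2.imwrite('pics/w1.png',im[:,:,::-1])
rect(W,.62,.216,.148,.17,.05,'h'); rect(W,.62,.216,.113,.123,.11,'rim')
plan(.621,.216,.145,108.6)
E
```

```text
h 1190 [array([619.6, 216.7]), array([13.9, 59.1]), np.float64(18.9)] med z 0.158
rim 4340 [array([619.9, 215.6]), array([ 96.1, 136.8]), np.float64(18.7)] med z 0.1193
tool yaw 108.58 shift [-0.0142  0.01    0.6613] turn [ 0.      0.0002 -0.0002]
```

View pics/w1.png

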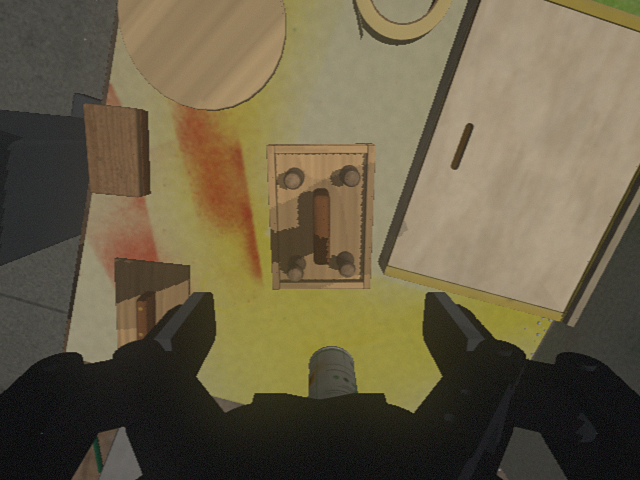

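Wrist view: tray square to the image, handle at (321,226), four pawns upright at its corners. Descend and grip.

Request:
servo_tool --commands '[[[-0.012,0.007,0.15],[0,0,0]],[[-0.012,0.007,0.3],[0,0,0]],[[-0.012,0.007,0.45],[0,0,0]],[[-0.012,0.007,0.55],[0,0,0]],[[-0.012,0.007,0.6],[0,0,0]],[[-0.012,0.007,0.63],[0,0,0]],[[-0.012,0.007,0.655],[0,0,0]],[[-0.012,0.007,0.655],[0,0,0]],[[-0.012,0.007,0.655],[0,0,0]],[[-0.012,0.007,0.655],[0,0,0]]]'

```text
clock: 5.35
tcp_pos: [0.6206, 0.2169, 0.1477]
orientation: [1.832, 2.551, 0.002]
contact_force: [-0.7, 0.1, -0.4]
grip_width: 0.0858
gripper_force: 0.0
```

Request:
servo_tool --commands '[[[0,0,0],[0,0,0]],[[0,0,0],[0,0,0]],[[0,0,0],[0,0,0]],[[0,0,0],[0,0,0]],[[0,0,0],[0,0,0]],[[0,0,0],[0,0,0]],[[0,0,0],[0,0,0]],[[0,0,0],[0,0,0]],[[0,0,0],[0,0,0]],[[0,0,0],[0,0,0]],[[0,0,0],[0,0,0]],[[0,0,0],[0,0,0]]]' --claw 1 --squeeze 40

```text
clock: 6.55
tcp_pos: [0.6202, 0.2167, 0.1466]
orientation: [1.833, 2.551, 0.001]
contact_force: [2.4, 1.0, -0.2]
grip_width: 0.0135
gripper_force: 40.4
```

Request:
servo_tool --commands '[[[0,0,-0.004],[0,0,0]],[[0,0,-0.012],[0,0,0]],[[0,0,-0.024],[0,0,0]],[[0,0,-0.04],[0,0,0]],[[0,0,-0.06],[0,0,0]],[[0,0,-0.084],[0,0,0]],[[0,0,-0.11],[0,0,0]],[[0,0,-0.136],[0,0,0]],[[0,0,-0.16],[0,0,0]],[[0,0,-0.178],[0,0,0]],[[0,0,-0.19],[0,0,0]],[[0,0,-0.198],[0,0,0]],[[0,0,-0.2],[0,0,0]],[[0,0,-0.2],[0,0,0]],[[0,0,-0.2],[0,0,0]]]'

```text
clock: 8.05
tcp_pos: [0.6198, 0.2165, 0.1963]
orientation: [-1.833, -2.551, 0.001]
contact_force: [-0.5, -0.3, -3.5]
grip_width: 0.0135
gripper_force: 39.9
```

```bash
python3 - <<'E'
from h import *
im,d,c,E=grab('wrist'); W=cloud(d,c,E)
im2,d2,c2,E2=grab('top'); W2=cloud(d2,c2,E2)
ims=grab('side')[0]
cv2.imwrite('pics/lift.png',np.hstack([ims[80:380,160:560],cv2.resize(im[:,:,::-1][...,::-1],(400,300))])[:,:,::-1])
rect(W2,.4476,.3562,.025,.045,.11,'tt top'); print(r.get_obs()['contact_force'],r.get_obs()['moment'])
rect(W,.4476,.3562,.028,.045,.12,'tt wrist')
rect(W2,.62,.216,.15,.19,.08,'rim'); 
plan(.4465,.356,.1965,108.6)
E
```

```text
tt top 6159 [array([447.6, 356.4]), array([169. , 168.2]), np.float64(45.1)] med z 0.0356
[ 0.56834854  0.66963254 -3.05932462] [ 0.00434992  0.04194627 -0.01993193]
tt wrist 15985 [array([461.9, 305.6]), array([167.2,  63.6]), np.float64(19.4)] med z 0.0366
rim 2026 [array([620.2, 217.2]), array([ 97.1, 132.9]), np.float64(18.6)] med z 0.1611
tool yaw 108.63 shift [ 7.500e-01 -4.791e-01 -6.000e-04] turn [-0.0002 -0.      0.0003]
```

View pics/lift.png

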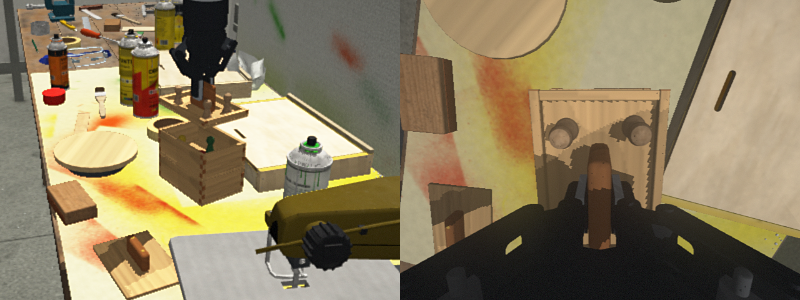

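Side view: tray lifted clear with the pawns upright (crop 205,100), boxes stay put. Carry with a smooth profile.

Request:
servo_tool --commands '[[[0.001,0,0],[0,0,0]],[[0.007,-0.004,0],[0,0,0]],[[0.02,-0.013,0],[0,0,0]],[[0.043,-0.028,0],[0,0,0]],[[0.078,-0.05,0],[0,0,0]],[[0.122,-0.078,0],[0,0,0]],[[0.176,-0.113,0],[0,0,0]],[[0.238,-0.152,0],[0,0,0]],[[0.305,-0.195,0],[0,0,0]],[[0.375,-0.24,0],[0,0,0]],[[0.445,-0.284,0],[0,0,0]],[[0.512,-0.327,0],[0,0,0]],[[0.574,-0.366,0],[0,0,0]],[[0.628,-0.401,0],[0,0,0]],[[0.672,-0.429,0],[0,0,0]],[[0.706,-0.451,0],[0,0,0]],[[0.73,-0.466,0],[0,0,0]],[[0.743,-0.475,0],[0,0,0]],[[0.749,-0.478,0],[0,0,0]],[[0.75,-0.479,0],[0,0,0]]]'

```text
clock: 10.2
tcp_pos: [0.447, 0.3558, 0.1965]
orientation: [1.833, 2.551, -0.0]
contact_force: [-0.8, -0.3, -3.0]
grip_width: 0.0135
gripper_force: 39.9
```

Request:
servo_tool --commands '[[[0,0,0],[0,0,0]],[[0,0,0.003],[0,0,0]],[[0,0,0.012],[0,0,0]],[[0,0,0.026],[0,0,0]],[[0,0,0.047],[0,0,0]],[[0,0,0.073],[0,0,0]],[[0,0,0.106],[0,0,0]],[[0,0,0.143],[0,0,0]],[[0,0,0.183],[0,0,0]],[[0,0,0.225],[0,0,0]],[[0,0,0.267],[0,0,0]],[[0,0,0.307],[0,0,0]],[[0,0,0.344],[0,0,0]],[[0,0,0.377],[0,0,0]],[[0,0,0.403],[0,0,0]],[[0,0,0.424],[0,0,0]],[[0,0,0.438],[0,0,0]],[[0,0,0.446],[0,0,0]],[[0,0,0.45],[0,0,0]],[[0,0,0.45],[0,0,0]]]'

```text
clock: 12.2
tcp_pos: [0.4467, 0.3561, 0.0841]
orientation: [1.833, 2.552, 0.0]
contact_force: [-0.1, -0.9, -2.8]
grip_width: 0.0134
gripper_force: 39.9
```

```bash
python3 - <<'E'
from h import *
im,d,c,E=grab('top'); W=cloud(d,c,E)
o=r.get_obs();print(o['contact_force'].round(2),o['tcp_pos'],o['moment'].round(3))
rect(W,.447,.356,.045,.075,.095,'rim'); rect(W,.447,.356,.025,.04,.1,'tt')
plan(.4465,.356,.0825,108.6)
E
```

```text
[ 0.16  0.24 -2.7 ] [0.44672119 0.35614114 0.08424159] [ 0.008 -0.024  0.002]
rim 91 [array([389.2, 394. ]), array([14.8, 30. ]), np.float64(0.7)] med z 0.0557
tt 395 [array([447.7, 373.3]), array([101.7, 168.2]), np.float64(87.5)] med z 0.0355
tool yaw 108.62 shift [-0.0003 -0.001   0.007 ] turn [ 0.0002 -0.0001  0.0003]
```

Request:
servo_tool --commands '[[[0,0,0.001],[0,0,0]],[[0,0,0.002],[0,0,0]],[[0,0,0.003],[0,0,0]],[[0,0,0.004],[0,0,0]],[[0,0,0.005],[0,0,0]],[[0,0,0.006],[0,0,0]],[[0,0,0.007],[0,0,0]],[[0,0,0.007],[0,0,0]],[[0,0,0.007],[0,0,0]]]'

```text
clock: 13.15
tcp_pos: [0.4466, 0.3561, 0.0826]
orientation: [1.833, 2.551, -0.0]
contact_force: [-2.0, -1.2, 2.7]
grip_width: 0.0133
gripper_force: 40.7
```

Load is on the turntable. Open gently, then rise.

Request:
servo_tool --commands '[[[0,0,0],[0,0,0]],[[0,0,0],[0,0,0]],[[0,0,0],[0,0,0]],[[0,0,0],[0,0,0]]]' --claw 0.75

```text
clock: 13.55
tcp_pos: [0.4467, 0.3562, 0.0823]
orientation: [-1.833, -2.552, -0.0]
contact_force: [-0.0, 0.3, 0.7]
grip_width: 0.0216
gripper_force: 0.0
```

Request:
servo_tool --commands '[[[0,0,0],[0,0,0]],[[0,0,0],[0,0,0]],[[0,0,0],[0,0,0]],[[0,0,0],[0,0,0]],[[0,0,0],[0,0,0]],[[0,0,0],[0,0,0]],[[0,0,-0.02],[0,0,0]],[[0,0,-0.06],[0,0,0]],[[0,0,-0.12],[0,0,0]],[[0,0,-0.2],[0,0,0]],[[0,0,-0.4],[0,0,0]],[[0,0,-0.6],[0,0,0]],[[0,0,-0.7],[0,0,0]],[[0,0,-0.7],[0,0,0]],[[0,0,-0.7],[0,0,0]]]' --claw 0.2

```text
clock: 15.05
tcp_pos: [0.4467, 0.3561, 0.2586]
orientation: [1.832, 2.551, 0.003]
contact_force: [0.0, -0.2, -0.7]
grip_width: 0.0683
gripper_force: 0.0
```

```bash
python3 - <<'E'
from h import *
o=r.get_obs();print(o['contact_force'].round(2),o['tcp_pos'],o['grip_width'])
im,d,c,E=grab('wrist'); W=cloud(d,c,E)
cv2.imwrite('pics/tt.png',im[:,:,::-1])
rect(W,.447,.356,.05,.1,.095,'tray'); rect(W,.447,.356,.028,.04,.1,'tt')
rect(W,.447,.356,.086,.1,.095,'handle')
plan(.454,.0065,.26,101.8)
E
```

```text
[ 0.03 -0.18 -0.71] [0.44673469 0.35611052 0.25864445] 0.06825608219932151
tray 6019 [array([446.4, 355.2]), array([ 96.1, 136.7]), np.float64(18.7)] med z 0.056
tt 7772 [array([445.7, 356.7]), array([168.7, 168.2]), np.float64(19.1)] med z 0.0366
handle 1109 [array([446.5, 355.7]), array([14. , 59.7]), np.float64(18.2)] med z 0.0941
tool yaw 108.62 shift [-1.3331 -0.417  -0.0097] turn [0.     0.0004 0.0758]
```

View pics/tt.png

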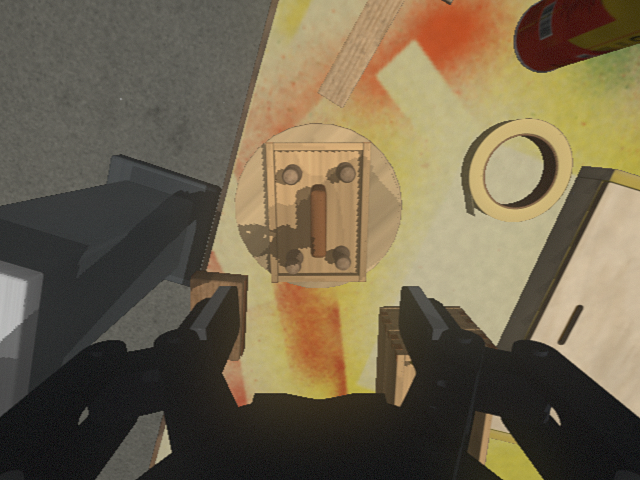

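Tray centred within 2 mm at (318,220), all four pawns upright. On to the cover.

Request:
servo_tool --commands '[[[-0.67,-0.21,0],[0,0,0]],[[-0.67,-0.21,0],[0,0,0]],[[-0.67,-0.21,0],[0,0,0]],[[-0.67,-0.21,0],[0,0,0]],[[-0.67,-0.21,0],[0,0,0]]]' --claw 0

```text
clock: 15.6
tcp_pos: [0.4501, 0.1754, 0.2557]
orientation: [-1.841, -2.545, 0.007]
contact_force: [-0.1, -0.1, -0.6]
grip_width: 0.0855
gripper_force: 0.0
```

Request:
servo_tool --commands '[[[-0.663,-0.207,0],[0,0,0.076]],[[-0.663,-0.207,0],[0,0,0.076]],[[-0.663,-0.207,0],[0,0,0.076]],[[-0.663,-0.207,0],[0,0,0.076]],[[-0.663,-0.207,0],[0,0,0.076]],[[-0.663,-0.207,0],[0,0,0.076]],[[-0.663,-0.207,0],[0,0,0.076]]]'

```text
clock: 16.3
tcp_pos: [0.4541, 0.009, 0.257]
orientation: [-1.977, -2.44, -0.001]
contact_force: [-0.7, -0.1, -1.0]
grip_width: 0.0855
gripper_force: 0.0
```

```bash
python3 - <<'E'
from h import *
im,d,c,E=grab('wrist'); W=cloud(d,c,E)
cv2.imwrite('pics/cov.png',im[:,:,::-1])
P=W.reshape(-1,3); q=P[(np.hypot(P[:,0]-.454,P[:,1]-.0065)<.088)&(P[:,2]>.006)&(P[:,2]<.02)]
rect(W,.454,.0065,.007,.06,.086,'cover'); rect(W,.454,.0065,.033,.06,.06,'handle')
a=np.linalg.lstsq(np.c_[q[:,:2],np.ones(len(q))],q[:,2],rcond=None)[0]; print('tilt deg',np.degrees(a[:2]))
plan(.454,.0065,.031,101.8)
E
```

```text
cover 11072 [array([452.8,   5.6]), array([ 96.3, 135.7]), np.float64(11.8)] med z 0.0127
handle 807 [array([453.1,   6.5]), array([13.3, 59. ]), np.float64(11.7)] med z 0.0421
tilt deg [-0.02545429  0.01495393]
tool yaw 101.98 shift [-0.0103 -0.0028  0.9046] turn [-0.0001 -0.0005  0.0019]
```

View pics/cov.png

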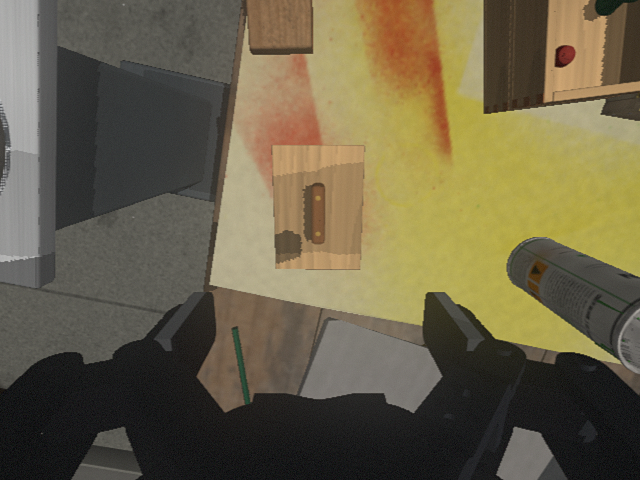

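Cover lies flat, handle at (317,213), nothing near. Descend.

Request:
servo_tool --commands '[[[-0.011,-0.007,0.2],[0,0,0.002]],[[-0.011,-0.007,0.4],[0,0,0.002]],[[-0.011,-0.007,0.6],[0,0,0.002]],[[-0.011,-0.007,0.72],[0,0,0.002]],[[-0.011,-0.007,0.8],[0,0,0.002]],[[-0.011,-0.007,0.84],[0,0,0.002]],[[-0.011,-0.007,0.87],[0,0,0.002]],[[-0.011,-0.007,0.885],[0,0,0.002]],[[-0.011,-0.007,0.885],[0,0,0.002]],[[-0.011,-0.007,0.885],[0,0,0.002]]]'

```text
clock: 17.35
tcp_pos: [0.4538, 0.004, 0.0368]
orientation: [1.985, 2.434, 0.002]
contact_force: [-0.2, -0.0, 0.6]
grip_width: 0.0856
gripper_force: 0.0
```

Request:
servo_tool --commands '[[[0,0,0],[0,0,0]],[[0,0,0],[0,0,0]],[[0,0,0],[0,0,0]],[[0,0,0],[0,0,0]],[[0,0,0],[0,0,0]],[[0,0,0],[0,0,0]],[[0,0,0],[0,0,0]],[[0,0,0],[0,0,0]],[[0,0,0],[0,0,0]],[[0,0,0],[0,0,0]],[[0,0,0],[0,0,0]],[[0,0,0],[0,0,0]]]' --claw 1 --squeeze 40

```text
clock: 18.55
tcp_pos: [0.4532, 0.0039, 0.0363]
orientation: [1.985, 2.434, 0.0]
contact_force: [-1.1, -0.7, 5.8]
grip_width: 0.0131
gripper_force: 39.9
```

Request:
servo_tool --commands '[[[0,0,-0.02],[0,0,0]],[[0,0,-0.06],[0,0,0]],[[0,0,-0.12],[0,0,0]],[[0,0,-0.2],[0,0,0]],[[0,0,-0.3],[0,0,0]],[[0,0,-0.4],[0,0,0]],[[0,0,-0.5],[0,0,0]],[[0,0,-0.6],[0,0,0]],[[0,0,-0.66],[0,0,0]],[[0,0,-0.7],[0,0,0]],[[0,0,-0.7],[0,0,0]],[[0,0,-0.7],[0,0,0]],[[0,0,-0.7],[0,0,0]]]'

```text
clock: 19.85
tcp_pos: [0.4524, 0.0038, 0.2101]
orientation: [-1.984, -2.434, 0.002]
contact_force: [-0.0, -0.5, -1.7]
grip_width: 0.0136
gripper_force: 39.1
```

```bash
python3 - <<'E'
from h import *
im,d,c,E=grab('top'); W=cloud(d,c,E)
rect(W,.62,.216,.095,.112,.11,'boxrim(top cam)')
rect(W,.453,.006,.15,.21,.1,'cover(top)')
o=r.get_obs();print(o['contact_force'],o['moment'])
plan(.62,.216,.21,108.7)
E
```

```text
boxrim(top cam) 1066 [array([621.2, 216.8]), array([ 97.5, 136.3]), np.float64(18.6)] med z 0.104
cover(top) 2331 [array([451.1,  14.4]), array([ 96. , 118.5]), np.float64(11.6)] med z 0.1855
[ 0.17971144 -1.08793716 -1.51918591] [0.01002137 0.00997    0.02393403]
tool yaw 101.61 shift [ 6.963e-01  8.273e-01 -4.000e-04] turn [-0.0011 -0.0005 -0.0788]
```

```bash
cat > c.py <<'E'
from h import *
im,d,c,E=grab('wrist'); M=T(); W=cloud(d,c,np.array(c['hand_eye']))
v=~np.isnan(W[...,0]); P=W[v]
m=(P[:,2]>.015)&(P[:,2]<.036)&(abs(P[:,0])<.09)&(abs(P[:,1])<.06); Q=P[m]
print(len(Q),'z med',np.median(Q[:,2]))
e=[Q[abs(Q[:,1]-y)<.003][:,0] for y in np.arange(-.04,.041,.01)]
print('xmax/xmin per y',[(x.max().round(4),x.min().round(4)) for x in e if len(x)])
e=[Q[abs(Q[:,0]-x)<.003][:,1] for x in np.arange(-.06,.065,.015)]
print('y per x',[(x.max().round(4),x.min().round(4)) for x in e if len(x)])
b=cv2.minAreaRect((Q[:,:2]*1000).astype(np.float32)); print(b)
a=np.linalg.lstsq(np.c_[Q[:,:2],np.ones(len(Q))],Q[:,2],rcond=None)[0]; print('tilt deg',np.degrees(a[:2]))
plan(.62,.2162,.21,108.65)
E
python3 c.py
```

```text
35715 z med 0.023673501655602808
xmax/xmin per y [(np.float64(0.0697), np.float64(-0.0214)), (np.float64(0.0697), np.float64(-0.0187)), (np.float64(0.0697), np.float64(0.001)), (np.float64(0.0697), np.float64(-0.0557)), (np.float64(0.0697), np.float64(-0.0575)), (np.float64(0.0697), np.float64(-0.0559)), (np.float64(0.0697), np.float64(-0.0001)), (np.float64(0.0697), np.float64(-0.0191)), (np.float64(0.0697), np.float64(-0.0215))]
y per x [(np.float64(0.0024), np.float64(-0.0006)), (np.float64(0.0123), np.float64(-0.0131)), (np.float64(0.0081), np.float64(0.0081)), (np.float64(0.0473), np.float64(-0.0485)), (np.float64(0.0475), np.float64(-0.0482)), (np.float64(0.0474), np.float64(-0.0481)), (np.float64(0.0474), np.float64(-0.0484)), (np.float64(0.0477), np.float64(-0.0486)), (np.float64(0.0476), np.float64(-0.0483))]
((6.11151123046875, -0.4336700439453125), (96.53341674804688, 127.25813293457031), 89.99505615234375)
tilt deg [0.00282214 0.01434308]
tool yaw 101.62 shift [ 0.6969  0.8271 -0.    ] turn [-0.001  -0.0005 -0.0782]
```

Request:
servo_tool --commands '[[[0.02,0.024,0],[0,0,-0.01]],[[0.06,0.072,0],[0,0,-0.02]],[[0.12,0.144,0],[0,0,-0.03]],[[0.2,0.24,0],[0,0,-0.04]],[[0.29,0.348,0],[0,0,-0.05]],[[0.38,0.456,0],[0,0,-0.06]],[[0.47,0.564,0],[0,0,-0.07]],[[0.55,0.66,0],[0,0,-0.078]],[[0.61,0.732,0],[0,0,-0.078]],[[0.65,0.78,0],[0,0,-0.078]],[[0.675,0.81,0],[0,0,-0.078]],[[0.69,0.828,0],[0,0,-0.078]],[[0.69,0.828,0],[0,0,-0.078]],[[0.69,0.828,0],[0,0,-0.078]],[[0.69,0.828,0],[0,0,-0.078]],[[0.69,0.828,0],[0,0,-0.078]]]'

```text
clock: 21.55
tcp_pos: [0.6211, 0.2137, 0.2112]
orientation: [1.833, 2.551, -0.0]
contact_force: [0.3, 1.0, -1.4]
grip_width: 0.013
gripper_force: 39.1
```

```bash
cat > d.py <<'E'
from h import *
im,d,c,E=grab('top'); W=cloud(d,c,E); P=W.reshape(-1,3)
# sub-assembly poses from same camera: held cover panel, box below mostly hidden
rect(W,.62,.216,.17,.195,.1,'cover(top)')
yaw=np.radians(108.65); s=np.array([np.cos(yaw),np.sin(yaw)]); t=np.array([np.sin(yaw),-np.cos(yaw)])
tgt=np.array([.62,.2162])-.0018*s+.0003*t; print(tgt)
plan(*tgt,.157,108.65)
E
python3 d.py
```

```text
cover(top) 2149 [array([621.2, 215.6]), array([ 97.4, 134.6]), np.float64(18.6)] med z 0.1866
[0.62085986 0.21459045]
tool yaw 108.59 shift [ 3.100e-03 -1.000e-04  2.169e-01] turn [ 0.0001  0.0003 -0.0007]
```

Request:
servo_tool --commands '[[[0.003,0,0.02],[0,0,-0.001]],[[0.003,0,0.06],[0,0,-0.001]],[[0.003,0,0.11],[0,0,-0.001]],[[0.003,0,0.15],[0,0,-0.001]],[[0.003,0,0.18],[0,0,-0.001]],[[0.003,0,0.2],[0,0,-0.001]],[[0.003,0,0.217],[0,0,-0.001]],[[0.003,0,0.217],[0,0,-0.001]],[[0.003,0,0.217],[0,0,-0.001]],[[0.003,0,0.217],[0,0,-0.001]]]'

```text
clock: 22.6
tcp_pos: [0.6212, 0.2155, 0.1573]
orientation: [1.83, 2.553, 0.001]
contact_force: [-0.0, 0.7, -1.4]
grip_width: 0.013
gripper_force: 39.1
```

```bash
python3 - <<'E'
from h import *
ims=[]
for n in ['side','top']:
    im,d,c,E=grab(n); ims.append(im)
a=cv2.resize(ims[0][160:310,300:440],(400,428)); b=cv2.resize(ims[1][150:270,240:360],(400,428))
cv2.imwrite('pics/pre.png',np.hstack([a,b])[:,:,::-1])
plan(.62086,.2146,.1363,108.65)
E
```

```text
tool yaw 108.71 shift [-0.0023 -0.0021  0.0838] turn [0.0005 0.     0.0007]
```

View pics/pre.png

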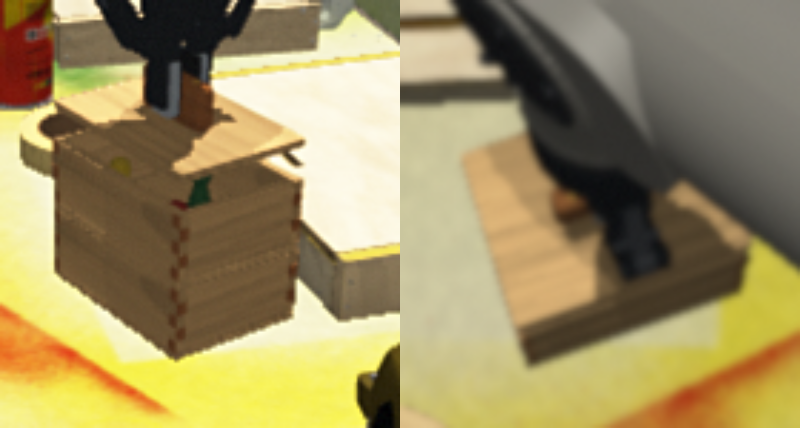

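Cover hovers level over the box, edges parallel (side crop 180,130). Lower slowly into the mouth.

Request:
servo_tool --commands '[[[-0.002,-0.002,0.01],[0,0,0]],[[-0.002,-0.002,0.02],[0,0,0]],[[-0.002,-0.002,0.03],[0,0,0]],[[-0.002,-0.002,0.04],[0,0,0]],[[-0.002,-0.002,0.048],[0,0,0]],[[-0.002,-0.002,0.054],[0,0,0]],[[-0.002,-0.002,0.06],[0,0,0]],[[-0.002,-0.002,0.066],[0,0,0]],[[-0.002,-0.002,0.072],[0,0,0]],[[-0.002,-0.002,0.072],[0,0,0]],[[-0.002,-0.002,0.072],[0,0,0]]]'

```text
clock: 23.8
tcp_pos: [0.6206, 0.2146, 0.1388]
orientation: [1.831, 2.553, 0.0]
contact_force: [-0.1, -0.1, -1.7]
grip_width: 0.0134
gripper_force: 39.1
```

No contact force while 2.5 mm inside the mouth; continue to the seat.

Request:
servo_tool --commands '[[[0,0,0.003],[0,0,0]],[[0,0,0.006],[0,0,0]],[[0,0,0.008],[0,0,0]],[[0,0,0.01],[0,0,0]],[[0,0,0.011],[0,0,0]],[[0,0,0.012],[0,0,0]],[[0,0,0.012],[0,0,0]],[[0,0,0.012],[0,0,0]]]'

```text
clock: 24.6
tcp_pos: [0.6206, 0.2146, 0.1363]
orientation: [1.831, 2.553, -0.0]
contact_force: [-2.6, -1.9, 5.5]
grip_width: 0.0134
gripper_force: 40.1
```

Request:
servo_tool --commands '[[[0,0,0],[0,0,0]],[[0,0,0],[0,0,0]],[[0,0,0],[0,0,0]],[[0,0,0],[0,0,0]]]' --claw 0.75

```text
clock: 25.0
tcp_pos: [0.6206, 0.2146, 0.1356]
orientation: [-1.831, -2.553, -0.0]
contact_force: [0.6, 0.1, 0.1]
grip_width: 0.0211
gripper_force: 0.0
```

Request:
servo_tool --commands '[[[0,0,0],[0,0,0]],[[0,0,0],[0,0,0]],[[0,0,0],[0,0,0]],[[0,0,0],[0,0,0]],[[0,0,0],[0,0,0]],[[0,0,0],[0,0,0]],[[0,0,-0.02],[0,0,0]],[[0,0,-0.06],[0,0,0]],[[0,0,-0.12],[0,0,0]],[[0,0,-0.2],[0,0,0]],[[0,0,-0.4],[0,0,0]],[[0,0,-0.6],[0,0,0]],[[0,0,-0.7],[0,0,0]],[[0,0,-0.7],[0,0,0]],[[0,0,-0.7],[0,0,0]]]' --claw 0.2

```text
clock: 26.5
tcp_pos: [0.6207, 0.2148, 0.3123]
orientation: [1.83, 2.552, 0.002]
contact_force: [-0.7, 0.5, -1.8]
grip_width: 0.0682
gripper_force: 0.0
```

```bash
python3 - <<'E'
from h import *
im,d,c,E=grab('wrist'); W=cloud(d,c,E); P=W.reshape(-1,3)
q=P[(np.hypot(P[:,0]-.62,P[:,1]-.216)<.085)&(P[:,2]>.1)&(P[:,2]<.12)]
a=np.linalg.lstsq(np.c_[q[:,:2],np.ones(len(q))],q[:,2],rcond=None)[0]; print('tilt deg',np.degrees(a[:2]),'z',np.median(q[:,2]))
rect(W,.62,.216,.1,.12,.1,'cover')
ims=[]
for n in ['side','top']:
    ims.append(grab(n)[0])
im2,d2,c2,E2=grab('top'); W2=cloud(d2,c2,E2)
rect(W2,.447,.356,.045,.1,.095,'tray(top)'); rect(W2,.447,.356,.025,.04,.1,'tt')
cv2.imwrite('pics/end.png',np.hstack([cv2.resize(ims[0][120:420,160:460],(400,400)),cv2.resize(ims[1][140:400,160:460],(400,347),)[:347] if 0 else cv2.resize(ims[1][110:410,160:460],(400,400))])[:,:,::-1])
E
```

```text
tilt deg [ 0.02366865 -0.10857944] z 0.11260198963499943
cover 13232 [array([619.8, 216.6]), array([ 97. , 136.5]), np.float64(18.9)] med z 0.1126
tray(top) 2960 [array([447.9, 355.4]), array([ 96.3, 136.5]), np.float64(18.7)] med z 0.051
tt 2407 [array([447.5, 356.3]), array([168.8, 168.4]), np.float64(6.9)] med z 0.0356
```

View pics/end.png

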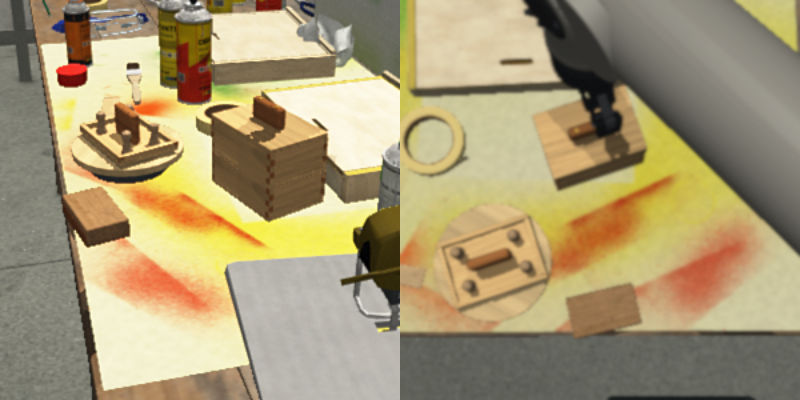

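Cover is seated and level (panel top at 112.6 mm, tilt about 0.1°). The tray is centred with four pawns standing (right crop 492,262), and the bystanders are untouched.

```bash
python3 -c "
from bench import r
print(r.hand_in())"
```

```text
the job is handed in; nothing more can be done
None
```

I've handed the job in: the tray stands flat in the middle of the turntable (within about 1.5 mm) with all four pawns upright, and the cover is seated level on the upper box. The two boxes stayed stacked where they were, and the can, tape and sanding block were not touched; the arm finished at about 27 s of the 70 s allowed.

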